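Clamp the tube in the welding fixture

TASK

Clamp the square tube in the welding fixture: push the clamp strap round with a finger until it lies fully across the tube against its stop, and only then push the cam lever fully down so that the pad presses on the tube. Nothing is to be picked up; the tube must stay lying where it is, and the tools and bits around must not be disturbed.

Things in the scene. Friction and masses are not known exactly. Their poses are not given: they have to be found in the camera images.
- fixture: The fixture: a painted grey steel base plate fixed to the table, 260 (its x) by 180 (its y) by 15 mm; origin at the centre of its underside, on the table; z up. The tube lies along its y, centred at x = -50 mm between two low strips; the strap's post stands at x = +80 mm, y = 0.
- strap (a joint): Swing angle of the strap (rad) about the upright post. 0 = home: straight across the tube, pointing along the fixture's -x from the post, against the stop (a hard end stop). Positive = swung away towards the fixture's +y side (clockwise seen from above), to 1.9. At angle s it points along (-cos s, +sin s) in the fixture's x, y. It stays where it is left; pushing it takes about 1 to 2 N at its end.
- strap_pivot (a point): Point on the post's vertical axis at the strap's half height, 64 mm above the table; its axes are the fixture's.
- strap_end (a point): Middle of the strap's free end face, 165 mm from the post's axis. The strap is a flat steel bar 28 mm wide and 18 mm thick, from 55 to 73 mm above the table; both of its long sides are bare from 25 to 165 mm from the axis. The screw with its nut (20 mm across, to 84 mm above the table) stands on it at 130 mm from the axis.
- lever (a joint): Angle of the cam lever (rad). 0 = fully up, rising 55 degrees (0.96 rad) above level and leaning out along the strap; grows as it is pushed down; 0.95 = fully down, level above the strap, at a hard stop. It stays where it is left; it takes about 4 to 5 N at its middle. Pushing it down drives the pad under the strap's screw down by 5 mm.
- lever_hinge (a point): Middle of the lever's level hinge pin, on the post's axis, 95 mm above the table. It turns with the strap; its x axis points opposite to the strap's free end.
- lever_tip (a point): Outer end point of the lever's centre line, 110 mm from the hinge pin. The lever is a round bar, 12 mm thick for 45 mm from the pin, then a black grip 18 mm thick with a round end 9 mm past this point.
- pad: The round pressure pad (18 mm across) under the strap's screw, 130 mm from the post's axis; origin on the strap's underside when the lever is up. Its face stands 2 mm above the tube when the lever is fully up. Sprung, about 3 N per mm.
- tube: The work piece: a loose bare square steel tube, 30 by 30 mm and 160 mm long (its y), 0.35 kg, lying in the fixture between the strips (1 mm play each side, 12 mm high); origin at the centre of its underside, 15 mm above the table; its top is 45 mm above the table.
- square: Bystander: the small L-shaped steel square lying on the fixture's base plate beside the post, 60 by 50 mm, 12 mm high; leave it where it is.
- wrench: Bystander: the wrench lying on the table on the +y side of the fixture, under where the strap may stand, under 20 mm high; leave it where it is.
- hammer: Bystander: the hammer lying on the table on the -y side of the fixture; leave it where it is.
- brush: Bystander: the brush on the right of the table; leave it where it is.
- tin: Bystander: the round tin behind the fixture, 66 mm across, 95 mm high; leave it where it is.
- pipe_offcut: Bystander: the short upright pipe offcut, 56 mm across, 50 mm high; leave it where it is.
- jar: Bystander: the jar, 70 mm across, 85 mm high; leave it where it is.
- angle_offcut: Bystander: the short piece of angle steel, 90 by 40 by 40 mm; leave it where it is.
Mind the look-alikes: they are no part of the job. Leave any green or orange look-alike of the tube alone.

How it is judged (in metres and radians):
On the way, in this order (a step that is already met when the one before it is completed fails the run):
1. the strap lies across the tube, within 0.07 rad of its stop, with the lever still up (below 0.4 rad) (value of joint strap below 0.07 rad and value of joint lever below 0.4 rad), for 0.2 s.
2. the lever is down (above 0.86 rad) and the pad presses on the tube with over 3 N, the strap still home (value of joint strap below 0.07 rad and value of joint lever above 0.86 rad and contact force between pad and tube above 3 N), for 0.2 s.
At the end, for the whole second after the job is handed in: Strap within 0.07 rad of its stop, lever above 0.86 rad (fully down is 0.95), pad pressing on the tube with more than 3 N, tube within 10 mm of where it lay, all at rest (all of step 2 and distance of tube from where it was at the start of the episode below 0.01 m and linear speed of tube below 0.02 m/s and velocity of joint each of lever, strap below 0.05 rad/s); the robot touches nothing.
It fails at once if the lever is pushed past 0.5 rad while the strap is more than 0.15 rad from its stop (value of joint lever above 0.5 rad and value of joint strap above 0.15 rad).
It fails at once if the tube is lifted or shifted by more than 15 mm (distance of tube from where it was at the start of the episode above 0.015 m).
It fails at once if a bystander is moved by more than 20 mm or lifted (distance of any of square, wrench, hammer, brush, tin, pipe_offcut, jar, angle_offcut from where it was at the start of the episode above 0.02 m).
It also fails if it takes over 53 s, if anything falls off the work surface, if the arm or the gripper's body presses on something with over 40 N, if the wrist force passes 120 N, or if a joint passes its speed limit or range.

ROBOT

A 6-joint arm with a two-finger parallel gripper is mounted at the origin on the work surface. World frame = base frame: x ahead of the robot, y to its left, z up, the work surface at z = 0. Lengths are in mm, angles in degrees, forces in N, time in s.
With the tool pointing down it reaches from about 350 to 850 mm from the base axis. Payload 8.1 kg.
Tool frame: the origin (TCP) lies midway between the tips of the shut fingers; the grasp point (between the pads) lies 19 mm behind it (hold_point_z is the distance from the TCP to the grasp point, in mm); z points along the fingers, y is the direction in which the jaws open and shut (so a half turn about z gives the same grasp; the last joint's range is limited). The gripper opens to 85 mm and grips with 20 to 120 N. Pads are 22 mm wide; open, the fingers measure 114 mm over their backs; the gripper's body (76 mm by 85 mm) begins 54 mm behind the grasp point. The pads swing forward as they close: fully open they stand 13 mm farther back than shut.
Start: joints at [-77.028, 7.471, 85.268, -0, 87.261, -4.893], TCP at [184.084, -571.068, 231.292] pointing down, gripper open.
Joint ranges: [-169.43, 169.43], [-51.17, 129.36], [1.28, 143.12], [-76.62, 256.62], [0, 156.53], [-152.29, 152.29]. Speed limits (degrees/s): [136.94, 136.94, 159.86, 180, 180, 180].

INTERFACE

Orientations are given as [roll, pitch, yaw] about the fixed x, y, z axes, in that order (R = Rz(yaw) Ry(pitch) Rx(roll)).
In Python, from bench import sense, snapshot, camera_params, hand_in, hold_point_z gives the robot as it stands.
- The arm moves only by the tool servo_tool, never from a script. Its argument "motion" is a list of rows, each a list of 7 numbers: the finger opening in mm, from 0 to 85.4, then the shift along the tool's x, y, z in mm, then the turn, a rotation vector about the tool's x, y, z in rad. A call has 1 to 10 rows; each row shifts and turns the pose as measured when the row begins, along the tool's axes as they then stand; what a row does not reach is not made up. A row lasts 1/10 s, in which the tool goes at most 50 mm and 8.59 degrees, less where a joint would pass 70% of its speed; a pose out of reach is approached as far as the arm can. A call with a gripper value outside its range is refused whole. The fingers move at their own pace and stop on an object; "force" is the grip in N (left out, the last holds). Time passes only in rows, so rows that do not move let the fingers close. It gives the time, the measured TCP pose, the force and the opening at its end, in the units of the state.
- sense(): the state, without advancing time (a new reading comes with each control period).
- snapshot(name): name is "side" or "top"; returns the picture (384x512x3 uint8, blue, green, red); there is no depth.
- camera_params(name): a dict with "fx", "fy", "cx", "cy" (pixels), "D" ([k1, k2, p1, p2, k3] as OpenCV has them; the pictures are not rectified), "R" (3x3) and "t" (3): a world point X has camera coordinates R X + t. Camera axes: x right, y down, z forward; pixel columns grow to the right and rows downward; lengths in mm; the calibration is good to about 2 mm. A picture is of the moment at which its call begins. camera_params takes no time and is no camera call.
- hand_in(): hands the job in, once; it reports no verdict.
The state is a dict: "time": time; "joint_pos": joint angles; "qd": joint speeds; "joint_efforts": joint torques, N m; "tool_pos": TCP position; "tcp_rot": TCP orientation; "ft_force": force on the tool from outside, world axes, zero at the start; "wrist_torque": the same for the moment, N m; "finger_gap": finger opening in mm.
Only numpy, scipy, OpenCV 4.12 (cv2) and the standard library are available. Lean on these libraries where they do the work, as an engineer would, in place of code of your own. Each camera call takes 0.05 s, during which the arm holds its last target. There are 200 camera calls.

## Working session

There is one attempt and no reset: what is moved stays moved. The work goes in short steps, Python scripts to look and compute and a tool call to move; the robot and the scene stay as the last step left them, time stands still between calls to the robot, and variables do not carry over. Pictures are saved under pics/ and viewed, about 8 in all and at most 12, crops included, and the job is handed in when it is done.

Besides the shell and the picture viewer there is one more tool, called after "Request:" by a JSON object that holds its "op" and its "data", one argument or row to a line. servo_tool: Moves the arm, as the interface text tells. Its arguments: {"type":"object","properties":{"motion":{"type":"array"},"force":{"type":"number"}},"required":["motion"]}

```bash
mkdir -p pics; python3 - <<'E'
from bench import *
import cv2
for n in("side","top"):
    cv2.imwrite(f"pics/{n}0.png",snapshot(n)); p=camera_params(n); print(n,p)
print(sense())
E
```

```text
side {'fx': 361.54658666427315, 'fy': 361.54658666427315, 'cx': 253.40304082850136, 'cy': 189.77828983517864, 'D': array([-0.08165864,  0.        ,  0.        ,  0.        ,  0.        ]), 'R': array([[-0.9627486 , -0.27037231, -0.00373405],
       [-0.1467193 ,  0.53394198, -0.83269407],
       [ 0.22713119, -0.80112719, -0.55372073]]), 't': array([ 502.59897417,  187.59691375, 1183.61641574])}
top {'fx': 452.3471349013124, 'fy': 452.3471349013124, 'cx': 249.8263489014487, 'cy': 189.92213235908812, 'D': array([-0.12967851,  0.        ,  0.        ,  0.        ,  0.        ]), 'R': array([[ 0.0203469 , -0.99977779, -0.00551151],
       [-0.9848819 , -0.01909461, -0.17217156],
       [ 0.17202806,  0.00893135, -0.98505156]]), 't': array([ -13.87568301,  531.40530783, 1801.50502333])}
{'time': 0.1, 'joint_pos': array([-7.70269491e+01,  7.50930137e+00,  8.53228445e+01,  1.62508905e-03,
        8.72630388e+01, -4.89313815e+00]), 'qd': array([-0.0787562 , -0.07215015, -0.18332856, -0.01935819,  0.04523013,
        0.08066418]), 'joint_efforts': array([ 3.39797143e-04, -5.70953715e+01, -5.01943016e+01, -2.82698020e-04,
        8.17243854e-03,  1.12189247e-05]), 'tool_pos': array([ 183.99520664, -570.5687292 ,  230.36664251]), 'tcp_rot': array([-1.79905301e+02, -9.73620615e-03,  1.78661021e+01]), 'ft_force': array([ 0.15909299, -0.21994007, -0.13282114]), 'wrist_torque': array([0.00227922, 0.04657848, 0.0055449 ]), 'finger_gap': 85.27437289633733}
```

View pics/top0.png

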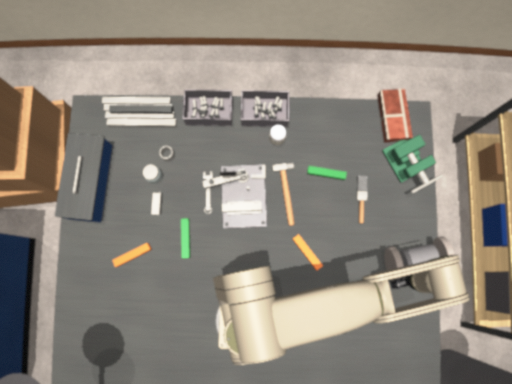

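View pics/side0.png

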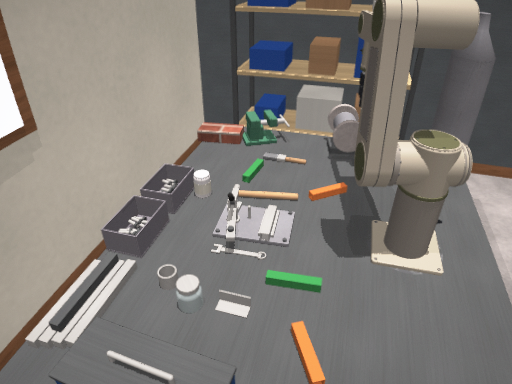

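The top view shows the grey fixture near (244,196) with the tube at (243,208). The strap points left from the post at about (248,174) to about (207,181). In the side view the fixture is at (255,222). The look-alikes are green bars at (327,172) and (185,238) and orange bars at (131,255) and (307,252). Next I'll crop in close.

```bash
python3 - <<'E'
import cv2,numpy as np
t=cv2.imread("pics/top0.png")[150:240,190:305]; s=cv2.imread("pics/side0.png")[170:270,190:310]
t=cv2.resize(t,None,fx=6,fy=6,interpolation=cv2.INTER_CUBIC);s=cv2.resize(s,None,fx=6,fy=6,interpolation=cv2.INTER_CUBIC)
for im,(x0,y0) in((t,(190,150)),(s,(190,170))):
    for k in range(0,120,10):
        cv2.putText(im,str(x0+k),(k*6,8),0,.35,(0,0,255),1);cv2.putText(im,str(y0+k),(0,k*6+4),0,.35,(0,0,255),1)
        cv2.line(im,(k*6,10),(k*6,16),(0,0,255),1);cv2.line(im,(26,k*6),(32,k*6),(0,0,255),1)
cv2.imwrite("pics/tc.png",t);cv2.imwrite("pics/sc.png",s)
E
```

```text
(no output)
```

View pics/tc.png

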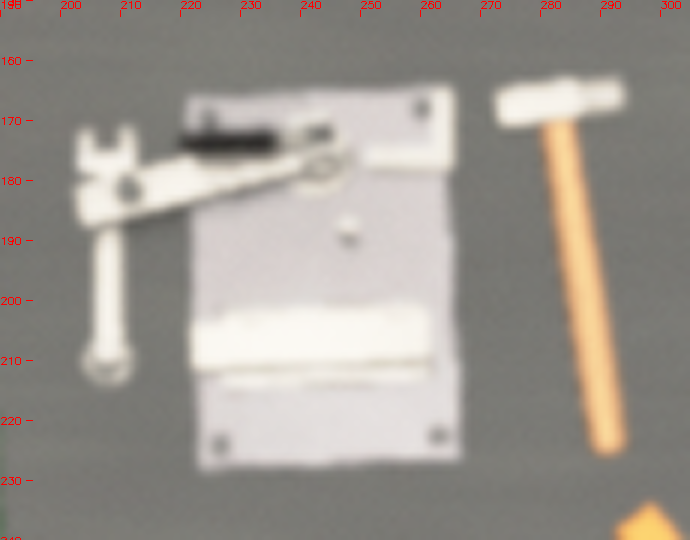

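View pics/sc.png

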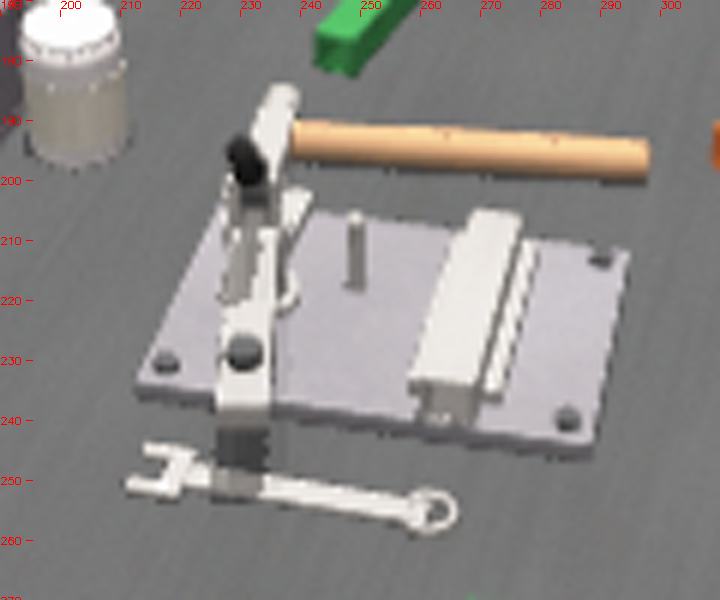

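The crops show:
- **Top view:** plate corners at about (222,166), (265,164.5), (266,226.5) and (224,228). The post is at (242,178), with the strap's free end at (203,184). The nut is at (210.5,182), and the lever grip runs from (220,173.5) to (236,173).
- **Side view:** the strap lies over the wrench, pointing to fixture +y. The lever is up, with its black tip at (229,195).

The only things that could be taken for the strap are the wrench at (207,195), the square at (258,172) and the tube at (243,208). The strap is the bar with the dark nut. Next I'll measure it.

```bash
cat > h.py <<'E'
from bench import *
import cv2, numpy as np
def ray(n,px):
    p=camera_params(n); K=np.array([[p["fx"],0,p["cx"]],[0,p["fy"],p["cy"]],[0,0,1]])
    u=cv2.undistortPoints(np.array([[px]],float),K,p["D"])[0,0]
    R=np.array(p["R"]); return -R.T@p["t"], R.T@np.array([u[0],u[1],1])
def onplane(n,px,z):
    o,d=ray(n,px); return o+d*(z-o[2])/d[2]
E
python3 - <<'E'
from h import *
f=lambda n,px,z:np.round(onplane(n,px,z),1)
c=[f("top",p,15) for p in((222,166),(265,164.5),(266,226.5),(224,228))]
print("corners",c,"ctr",np.mean(c,0))
cs=[f("side",p,15) for p in((212.5,234.5),(294.5,212),(289,244.5))]  # -x? list
print("side corners",cs)
print("top nut",f("top",(210.5,182),84),"end corners",f("top",(202.3,181.5),73),f("top",(203.5,188),73))
print("side nut",f("side",(231,228.5),82))
print("side end top corners",f("side",(226,237),73),f("side",(235,237),73))
# lever grip top-view tip, side tip
o1,d1=ray("top",(221,173.5));o2,d2=ray("side",(230.5,196))
s=np.linalg.lstsq(np.c_[d1,-d2],o2-o1,rcond=None)[0];print("tip",o1+d1*s[0],o2+d2*s[1])
E
```

```text
corners [array([636.7, 115.8,  15. ]), array([646.5, -64.5,  15. ]), array([386.1, -72.4,  15. ]), array([376.5,  99.6,  15. ])] ctr [511.45   19.625  15.   ]
side corners [array([629.5, 127.4,  15. ]), array([385.7, -69.9,  15. ]), array([371.4, 107.6,  15. ])]
top nut [554.2 155.   84. ] end corners [557.7 189.4  73. ] [531.1 183.5  73. ]
side nut [551.1 156.5  82. ]
side end top corners [556.7 189.4  73. ] [529.9 182.   73. ]
tip [571.4026914  107.27480376 171.41298891] [566.12681777 106.2048281  170.21921518]
```

Request:
{"op": "servo_tool", "data": {
  "motion": [
    [0, 34.4, -32.9, 0, 0, 0, 0],
    [0, 34.4, -32.9, 0, 0, 0, 0],
    [0, 34.4, -32.9, 0, 0, 0, 0],
    [0, 34.4, -32.9, 0, 0, 0, 0],
    [0, 34.4, -32.9, 0, 0, 0, 0],
    [0, 34.4, -32.9, 0, 0, 0, 0],
    [0, 34.4, -32.9, 0, 0, 0, 0],
    [0, 34.4, -32.9, 0, 0, 0, 0],
    [0, 34.4, -32.9, 0, 0, 0, 0],
    [0, 34.4, -32.9, 0, 0, 0, 0]
  ],
  "force": 60
}}

```text
time: 1.1
tool_pos: [413.4, -139.4, 225.4]
tcp_rot: [-179.4, 0.1, 17.2]
ft_force: [1.3, -1.3, 0.4]
finger_gap: -0.0
```

Request:
{"op": "servo_tool", "data": {
  "motion": [
    [0, 35, -33, -1, 0, 0, 0],
    [0, 35, -33, -1, 0, 0, 0],
    [0, 35, -33, -1, 0, 0, 0],
    [0, 35, -33, -1, 0, 0, 0],
    [0, 35, -33, -1, 0, 0, 0],
    [0, 35, -33, -1, 0, 0, 0],
    [0, 35, -33, -1, 0, 0, 0],
    [0, 20, -19, -1, 0, 0, 0],
    [0, 0, 0, 0, 0, 0, 0]
  ]
}}

```text
time: 2.0
tool_pos: [595.5, 198.7, 231.2]
tcp_rot: [-179.4, 0.3, 17.6]
ft_force: [-0.0, -0.3, -0.1]
finger_gap: 0.4
```

Request:
{"op": "servo_tool", "data": {
  "motion": [
    [0, -8, 15, 0, 0, 0, 0],
    [0, 0, 0, 30, -0.01, 0, 0],
    [0, 0, 0, 30, 0, 0, 0],
    [0, 0, 0, 30, 0, 0, 0],
    [0, 0, 0, 15, 0, 0, 0],
    [0, 0, 0, 0, 0, 0, 0]
  ]
}}

```text
time: 2.6
tool_pos: [589.6, 173.3, 122.8]
tcp_rot: [179.9, 0.4, 17.5]
ft_force: [-0.1, 0.2, 0.1]
finger_gap: -0.2
```

```bash
cat > look.py <<'E'
from h import *
import sys
tag=sys.argv[1]; P=[]
for n,(x,y,w,h) in(("top",(190,140,90,75)),("side",(190,160,110,92))):
    im=snapshot(n)[y:y+h,x:x+w]; P.append(cv2.resize(im,(390,325),interpolation=cv2.INTER_CUBIC))
cv2.imwrite(f"pics/{tag}.png",np.hstack(P)); s=sense(); print(s["tool_pos"],s["tcp_rot"],s["time"])
E
python3 look.py a1
```

```text
[591.25998837 174.11847888 125.62789423] [1.79853858e+02 1.68309228e-01 1.74747698e+01] 2.7
```

View pics/a1.png

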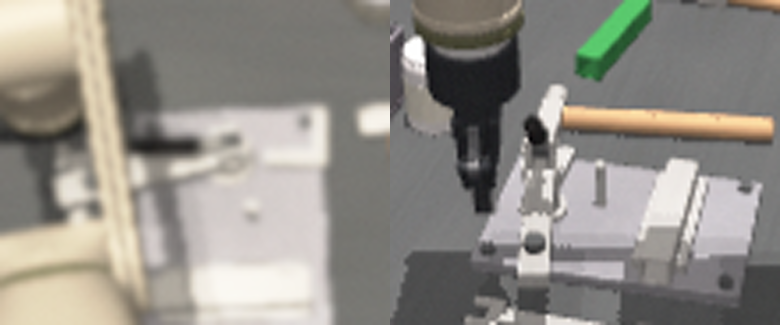

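Side view: the closed fingers are at about (485,210), with the strap (nut at (535,242)) to their right. So the fingers are on the correct, far side and clear of the lever. I'll descend and close in.

Request:
{"op": "servo_tool", "data": {
  "motion": [
    [0, 0, -4, 22, 0, 0, 0],
    [0, 0, -3, 22, 0, 0, 0],
    [0, 0, 0, 20, 0, 0, 0],
    [0, 0, 0, 3, 0, 0, 0],
    [0, -5, 0, 0, 0, 0, 0],
    [0, -5, 0, 0, 0, 0, 0],
    [0, 0, 0, 0, 0, 0, 0]
  ]
}}

```text
time: 3.4
tool_pos: [589.1, 178.0, 73.3]
tcp_rot: [179.7, -1.1, 17.4]
ft_force: [-0.1, 0.2, -0.6]
finger_gap: -0.2
```

Request:
{"op": "servo_tool", "data": {
  "motion": [
    [0, 0, 0, 8, 0, 0.01, 0],
    [0, 0, 0, 8, 0, 0.01, 0],
    [0, -5, 0, 3, 0, 0, 0],
    [0, -5, 0, 0, 0, 0, 0],
    [0, 0, 0, 0, 0, 0, 0]
  ]
}}

```text
time: 3.9
tool_pos: [580.3, 175.0, 54.3]
tcp_rot: [179.7, -2.6, 17.4]
ft_force: [0.3, -0.2, 0.1]
finger_gap: 0.1
```

Request:
{"op": "servo_tool", "data": {
  "motion": [
    [0, 0, 0, -3, 0, -0.045, 0],
    [0, -6, -1, 0, 0, 0, -0.02],
    [0, -6, -1.4, 0, 0, 0, -0.04],
    [0, -8, -1.4, 0, 0, 0, -0.056],
    [0, -8, -1.4, 0, 0, 0, -0.056],
    [0, -8, -1.4, 0, 0, 0, -0.056],
    [0, -8, -1.4, 0, 0, 0, -0.056]
  ]
}}

```text
time: 4.6
tool_pos: [535.7, 165.1, 57.4]
tcp_rot: [179.6, -0.3, 34.6]
ft_force: [0.3, -0.2, 0.3]
finger_gap: -0.0
```

Request:
{"op": "servo_tool", "data": {
  "motion": [
    [0, -8, -1.4, 0, 0, 0, -0.05],
    [0, -8, -1.4, 0, 0, 0, -0.05],
    [0, -8, -1.4, 0, 0, 0, -0.05],
    [0, -8, -1.4, 0, 0, 0, -0.05]
  ]
}}

```text
time: 5.0
tool_pos: [506.2, 149.4, 57.4]
tcp_rot: [179.4, -0.6, 46.8]
ft_force: [2.1, 0.5, 0.0]
finger_gap: -0.0
```

```bash
python3 look.py a2
```

```text
[505.44749324 149.05391033  57.11211189] [179.40439678  -0.52181522  46.72829141] 5.1
```

View pics/a2.png

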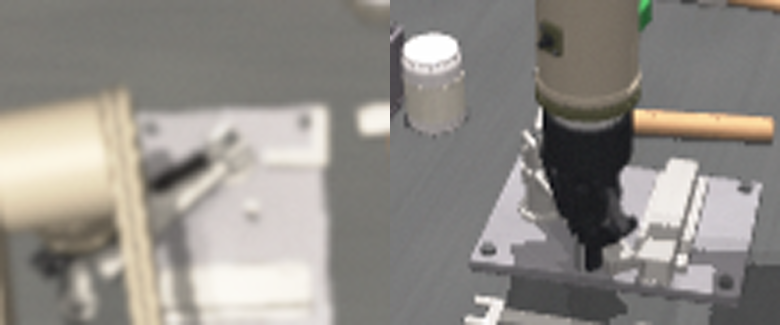

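The side view shows the finger at (590,255), pushing the strap, which is now about halfway round (about 45°). The lever and tube are undisturbed, so I'll continue the arc.

Request:
{"op": "servo_tool", "data": {
  "motion": [
    [0, -8, -1.4, 0, 0, 0, -0.055],
    [0, -8, -1.4, 0, 0, 0, -0.055],
    [0, -8, -1.4, 0, 0, 0, -0.055],
    [0, -8, -1.4, 0, 0, 0, -0.055],
    [0, -8, -1.4, 0, 0, 0, -0.055],
    [0, -8, -1.4, 0, 0, 0, -0.055],
    [0, -8, -1.4, 0, 0, 0, -0.055],
    [0, -8, -1.4, 0, 0, 0, -0.055],
    [0, -8, -1.4, 0, 0, 0, -0.055]
  ]
}}

```text
time: 6.0
tool_pos: [459.2, 96.6, 57.1]
tcp_rot: [178.7, -0.7, 75.6]
ft_force: [-0.9, 0.7, 1.1]
finger_gap: 0.3
```

Request:
{"op": "servo_tool", "data": {
  "motion": [
    [0, -8, -1.4, 0, 0, 0, -0.055],
    [0, -8, -1.4, 0, 0, 0, -0.055],
    [0, -8, -1.4, 0, 0, 0, -0.055],
    [0, -8, -1.4, 0, 0, 0, -0.05],
    [0, -5, -1, 0, 0, 0, -0.02]
  ]
}}

```text
time: 6.5
tool_pos: [447.0, 61.5, 56.6]
tcp_rot: [178.4, -0.5, 89.4]
ft_force: [-0.2, 0.5, 0.3]
finger_gap: 0.2
```

Request:
{"op": "servo_tool", "data": {
  "motion": [
    [0, -5, 0, 0, 0, 0, -0.02],
    [0, -5, 0, 0, 0, 0, -0.02],
    [0, -4, 0, 0, 0, 0, -0.02],
    [0, -4, 0, 0, 0, 0, 0]
  ]
}}

```text
time: 6.9
tool_pos: [447.0, 43.8, 56.1]
tcp_rot: [178.3, -0.5, 92.8]
ft_force: [-1.7, 1.9, -0.3]
finger_gap: 0.0
```

Request:
{"op": "servo_tool", "data": {
  "motion": [
    [0, -3, 0, 0, 0, 0, 0],
    [0, -3, 0, 0, 0, 0, 0],
    [0, -3, 0, 0, 0, 0, 0]
  ]
}}

```text
time: 7.2
tool_pos: [447.0, 43.1, 56.2]
tcp_rot: [178.2, -1.5, 92.6]
ft_force: [-2.2, 19.3, 2.5]
finger_gap: 0.2
```

The finger stopped at y = 43 with 19 N on it. The strap angle works out at 183.8°, against about 183.4° expected for home, so this is the end stop. I'll back off and rise.

Request:
{"op": "servo_tool", "data": {
  "motion": [
    [0, 8, 0, 0, 0, 0, 0],
    [0, 10, 0, 0, 0, 0, 0],
    [0, 5, 0, -30, 0, 0.02, 0],
    [0, 0, 0, -45, 0, 0, 0],
    [0, 0, 0, -45, 0, 0, 0],
    [0, 0, 0, -45, 0.03, 0, 0],
    [0, 30, 0, -10, 0, 0, 0],
    [0, 30, 0, 0, 0, 0, 0],
    [0, 30, 0, 0, 0, 0, 0],
    [0, 0, 0, 0, 0, 0, 0]
  ]
}}

```text
time: 8.2
tool_pos: [437.2, 153.3, 243.7]
tcp_rot: [179.8, -2.5, 92.2]
ft_force: [-0.7, -0.6, -0.0]
finger_gap: -0.1
```

```bash
python3 look.py a3
```

```text
[437.13440732 150.94906122 242.99012608] [179.89442702  -2.44093234  92.15208608] 8.3
```

View pics/a3.png

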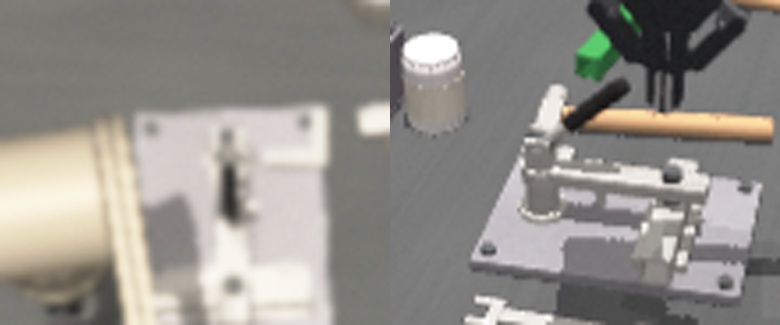

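The strap now lies straight across the tube with the nut above it (side (672,173)). The lever is still up, with its grip at (600,105), and the square and wrench look unmoved. Next I'll locate the lever line.

```bash
python3 - <<'E'
from h import *
k=90/390; ks=110/390
nut=onplane("top",(190+233*k,140+285*325/325*75/325),84); print("nut",nut)
print("side nut",onplane("side",(190+(672-390)*ks,160+170*92/325),84))
o1,d1=ray("top",(190+235*k,140+210*75/325));o2,d2=ray("side",(190+(620-390)*ks,160+88*92/325))
s=np.linalg.lstsq(np.c_[d1,-d2],o2-o1,rcond=None)[0];print("tip",o1+d1*s[0],o2+d2*s[1])
E
```

```text
nut [460.53384765  19.11849562  84.        ]
side nut [458.78414861  22.04825216  84.        ]
tip [515.9214304   17.07760812 165.73299712] [511.74983464  16.4234331  164.97740915]
```

Request:
{"op": "servo_tool", "data": {
  "motion": [
    [0, -33, 20, 0, 0, -0.02, 0],
    [0, -33, 20, 0, 0, -0.02, 0],
    [0, -33, 20, 0, 0, 0, 0],
    [0, -28, 17, 0, 0, 0, 0],
    [0, 0, 0, 0, 0, 0, 0],
    [0, 0, 0, 0, 0, 0, 0]
  ]
}}

```text
time: 8.9
tool_pos: [519.7, 17.0, 238.1]
tcp_rot: [-179.9, 0.1, 91.9]
ft_force: [-0.1, 0.5, -0.5]
finger_gap: 0.1
```

Request:
{"op": "servo_tool", "data": {
  "motion": [
    [0, 6, 0, 15, 0, 0, 0],
    [0, 0, 0, 15, 0, 0, 0],
    [0, 0, 0, 6, 0, 0, 0],
    [0, 0, 0, 0, 0, 0, 0]
  ]
}}

```text
time: 9.3
tool_pos: [517.0, 24.8, 197.3]
tcp_rot: [-179.7, 0.1, 92.0]
ft_force: [-0.8, 1.1, 0.0]
finger_gap: -0.1
```

```bash
python3 look.py a4
```

```text
[517.57146527  24.66588709 198.52430939] [-1.79780035e+02  1.27063773e-01  9.20023824e+01] 9.4
```

View pics/a4.png

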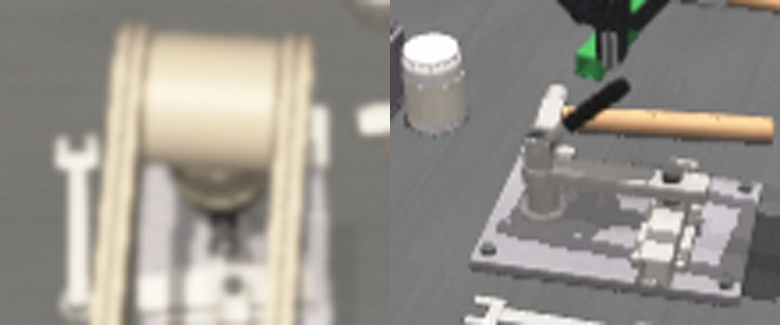

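The fingertips at side (610,62) are just above the lever's grip end at (622,88) and in line with it. I'll push down.

Request:
{"op": "servo_tool", "data": {
  "motion": [
    [0, 0, 0, 10, 0, 0, 0],
    [0, 0, 0, 10, 0, 0, 0],
    [0, 0, 0, 10, 0, 0, 0],
    [0, 0, 0, 10, 0, 0, 0],
    [0, 0, 0, 10, 0, 0, 0]
  ]
}}

```text
time: 9.9
tool_pos: [520.1, 24.8, 148.5]
tcp_rot: [179.8, 0.2, 92.0]
ft_force: [-1.0, 0.5, 3.1]
finger_gap: -0.0
```

Request:
{"op": "servo_tool", "data": {
  "motion": [
    [0, 0, 0, 10, 0, 0, 0],
    [0, 0, 0, 10, 0, 0, 0],
    [0, 0, 0, 8, 0, 0, 0],
    [0, 0, 0, 6, 0, 0, 0]
  ]
}}

```text
time: 10.3
tool_pos: [519.0, 24.6, 110.3]
tcp_rot: [180.0, 0.2, 92.0]
ft_force: [-2.2, -0.3, 3.5]
finger_gap: -0.3
```

Request:
{"op": "servo_tool", "data": {
  "motion": [
    [0, 0, 0, 3, 0, 0, 0],
    [0, 0, 0, 3, 0, 0, 0],
    [0, 0, 0, 3, 0, 0, 0]
  ]
}}

```text
time: 10.6
tool_pos: [518.8, 24.5, 103.5]
tcp_rot: [-180.0, 0.2, 92.0]
ft_force: [-22.5, 0.9, 41.9]
finger_gap: -0.2
```

The force jumped to 42 N at z = 103.5, where a level lever was expected at about 104, so this is the lever's hard stop. I'll lift off and check.

Request:
{"op": "servo_tool", "data": {
  "motion": [
    [0, 0, 0, -10, 0, 0, 0],
    [0, 0, 0, -30, 0, 0, 0],
    [0, 0, 0, -45, 0, 0, 0],
    [0, 20, 0, -40, 0, 0, 0],
    [0, 45, 0, 0, 0, 0, 0],
    [0, 45, 0, 0, 0, 0, 0],
    [0, 45, 0, 0, 0, 0, 0],
    [0, 20, 0, 0, 0, 0, 0],
    [0, 0, 0, 0, 0, 0, 0],
    [0, 0, 0, 0, 0, 0, 0]
  ]
}}

```text
time: 11.6
tool_pos: [515.0, 206.3, 235.4]
tcp_rot: [179.6, -0.0, 91.9]
ft_force: [0.3, -0.9, 0.4]
finger_gap: -0.4
```

```bash
python3 look.py a5; python3 -c "
from h import *
print(sense()['ft_force'],sense()['qd'])"
```

```text
[515.04875247 205.40590927 235.40223011] [ 1.79567854e+02 -7.25484128e-03  9.17889564e+01] 11.7
[ 0.00536617 -0.06996856 -0.04232765] [-0.88218033 -0.15394532  0.10491716 -0.12317938  0.19738294  0.06034542]
```

View pics/a5.png

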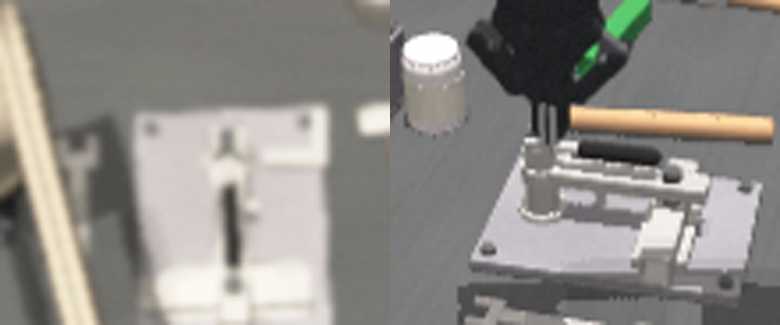

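The top view shows the strap's nut still at (233,285), as it was at home, with the strap against the stop pin. The lever (side (620,152)) is level over the strap, the tube is in its place, and the gripper is clear. Handing in.

```bash
python3 -c "
from bench import *
print(hand_in())"
```

```text
the job is handed in; nothing more can be done
None
```

I clamped the tube and handed the job in at about 11.7 s. `hand_in()` reports no verdict, so I don't know the score.

- **Strap:** I pushed it round with the closed fingers until it hit its stop. The force rose to 19 N with the strap at about 183.8°, against about 183.4° expected for home. The lever was still up at that point.
- **Lever:** I then pushed it straight down to its hard stop. The force rose to 42 N with the fingertips at z = 103.5 mm, where a level lever should be at about 104 mm.
- **Last checks:** The final pictures show the strap against its stop pin and the lever level. By eye, the tube and the nearby square and wrench are where they were. The arm is clear and the wrist force is about 0 N.
- **Not measured:** I couldn't measure the pad's force on the tube; I infer it from the lever being at its stop. I read the joint angles from pictures and contact forces only. I didn't check the farther bystanders (brush, pipe offcut, jar, angle offcut) again after the start, but the arm never went near them.

No check failed or disagreed.

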